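Take the lock cap off a cooling-tray stirrer hub of unknown thread hand

ROBOT

A 7-joint arm with a two-finger parallel gripper is mounted at the origin on the work surface. World frame = base frame: x ahead of the robot, y to its left, z up, the work surface at z = 0. Lengths are in m, angles in degrees, forces in N, time in s.
With the tool pointing down it reaches from about 0.425 to 0.95 m from the base axis. Payload 4.7 kg.
Tool frame: the origin (TCP) lies at the very end of the fingers, on their centre line; the grasp point (between the pads) lies behind it (robot.tcp_to_grasp is the z of the grasp point in the tool frame, in m); z points along the fingers, y is the line along which they close (so a half turn about z gives the same grasp; the last joint's range is limited). The gripper opens to 87 mm and grips with 3 to 60 N. Pads are 19 mm wide; open, the fingers measure 117 mm over their backs; the gripper's body (75 mm by 190 mm) begins 51 mm behind the grasp point.
Start: joints at [70.365, 26.849, -2.785, 87.806, 1.381, 65.374, -4.715], TCP at [0.208, -0.642, 0.223] pointing down, gripper open.
Joint ranges: [-148.3, 148.3], [-19.14, 114.17], [-79.39, 73.82], [5.75, 140.21], [-59.74, 239.74], [12.07, 113.84], [-152.46, 152.46]. Speed limits (degrees/s): [147.25, 147.25, 180, 180, 180, 180, 180].

INTERFACE

Orientations are given as [roll, pitch, yaw] about the fixed x, y, z axes, in that order (R = Rz(yaw) Ry(pitch) Rx(roll)).
In Python, from workcell import robot gives the robot as it stands. Calls block until the motion is done:
- robot.movep(position, orientation): joint-space move of the TCP to a pose.
- robot.move_l(position, orientation=None, feed=0.15, contact_N=None): straight line of the TCP; orientation=None keeps the orientation; feed is the mean speed in m/s. With contact_N (N) it stops when the force on the tool has changed by that much, and returns True; else False.
- robot.set_joints(angles): joint-space move.
- robot.open() and robot.clamp(): open the fingers fully, or close them until they stop; the grip force is fixed at half the most.
- robot.dwell(seconds).
- robot.ik(position, orientation): joint angles nearest the present ones, or None.
- robot.grab_frame(name): name is "scene" or "top" or "wrist"; returns a dict with "image" (420x560x3 uint8, red, green, blue), "fx", "fy", "cx", "cy" (pixels), "R" (3x3) and "t" (3): a world point X has camera coordinates R X + t; the wrist camera has in their place "tool_from_camera" (4x4, takes a point from camera to tool coordinates, whose origin is the TCP and whose axes are the flange's). Camera axes: x right, y down, z forward; pixel columns grow to the right and rows downward; lengths in m; the calibration is good to about 2 mm. A picture is of the moment at which its call begins: read the wrist's pose just before it. There is no depth.
A pose or a line that the arm cannot do raises robot.MotionError and nothing moves.
- robot.hand_in(): hands the job in; it is judged then, once.
Readings, each from a call of its own:
- robot.get_time(): time.
- robot.get_qpos(): joint angles.
- robot.get_qd(): joint speeds.
- robot.get_joint_torque(): joint torques, N m.
- robot.get_tool_pos(): TCP position.
- robot.get_ee_rot(): TCP orientation.
- robot.get_wrist_force(): force on the tool from outside, world axes, zero at the start.
- robot.get_torque(): the same for the moment, N m.
- robot.get_width(): opening from 0.0 (shut) to 1.0 (fully open).
- robot.get_grip_force(): force on a finger pad.
Only numpy, scipy, OpenCV 4.12 (cv2) and the standard library are available. Lean on these libraries where they do the work, as an engineer would, in place of code of your own. Each camera call takes 0.05 s, during which the arm holds its last target. There are 200 camera calls.

TASK

On the coffee-cooling tray, free the orange hub cap by pushing its red lock lever fully down, then unscrew the cap. The two stirrers turn opposite ways, so its quick thread may be ordinary or reverse: nobody knows which, so try it one way and, if it will not give, the other. Lift the cap straight off and finish while still holding it, upright and steady, about 10 cm above its hub, and leave the lever down and the jar, cup and brush where they are.

Things in the scene. Friction and masses are not known exactly. Their poses are not given: they have to be found in the camera images.
- tray: Fixed aluminium cooling tray, dark perforated floor, 240 (x) by 380 (y) mm, rim 45 mm high; origin: centre of its underside, on the table. Two hubs, 50 mm across: at its y = +85 mm the one to work on (orange cap, red lever); at y = -85 mm a fixed steel dome, 58 mm across, top 99 mm above the table: nothing to do there. Fixed stirrer arms, 36 mm high, reach from both.
- hub_rim (a point): Centre of the rim that the cap's flange sits on, 70 mm above the table; axes as the tray's. Thread hidden inside: about 0.1 rad of play, then a hard stop in the tightening direction; in the loosening one (counter-clockwise from above if ordinary, clockwise if reverse) it turns easily, climbs 4 mm in 0.8 rad and is then out: from 0.9 to 2.2 rad the cap lifts straight off, before that not.
- cap_center (a point): Centre of the orange cap's ribbed round grip, 44 mm across, 34 mm high; 23 mm above the hub rim when seated. z: screw axis, up. White line on top from the middle to its -x (towards the lever at first). Below the grip a black flange 6 mm thick, 60 mm across its 8 teeth, then a stem 40 mm across reaching 20 mm below the flange into the hub. About 140 g.
- lever (a joint): Red lock lever on the robot's side (tray's -x) of the cap: 0 = up, its tooth in a notch of the flange, so the cap cannot turn either way; 0.6 rad = fully down, tooth clear and below the flange's top. Pivots about a line along the tray's y, 47 mm from the hub axis, 42 mm above the table. Stays where left; takes about 3 N down on its paddle.
- paddle (a point): Middle of the upper face of the lever's red paddle (24 by 26 mm), 50 mm from the pivot, sloping up towards the robot when the lever is up. It is about 62 mm above the table with the lever up and about 33 mm with it fully down. Push it down here.
- jar: Bystander: closed amber jar, 68 mm across, 110 mm high; origin at the centre of its underside. Leave it alone.
- cup: Bystander: white cup, 80 mm across, 75 mm high; origin at the centre of its underside. Leave it alone.
- brush: Bystander: brush with a wooden handle lying flat beyond the tray; origin under its middle, its length along its x. Leave it alone.
Mind the look-alikes: they are no part of the job. Of the things like the part that bears cap_center, leave any that is blue or yellow; of the rest the smaller one is meant.

How it is judged (in metres and radians):
On the way, in this order (a step that is already met when the one before it is completed fails the run):
1. the lock lever is pushed fully down, the cap still screwed on (value of joint lever above 0.5 rad and z of cap_center in the frame of hub_rim below 0.035 m), for 0.2 s.
2. the cap has left its thread, gripped by the fingers, over its hub (z of cap_center in the frame of hub_rim above 0.045 m and horizontal distance between cap_center and hub_rim below 0.03 m and contact force between the fingers and cap above 1 N), for 0.1 s.
At the end, for the whole second after the job is handed in: The fingers hold the cap still (under 30 mm/s), upright within 0.3 rad, raised at least 60 mm from its seat, within 60 mm sideways of its hub's axis, touching nothing but the fingers; the lock lever is still down (over 0.45 rad) (z of cap_center in the frame of hub_rim above 0.083 m and horizontal distance between cap_center and hub_rim below 0.06 m and angle between cap_center's own z axis and vertical below 0.3 rad and contact force between the fingers and cap above 1 N and contact force between tray and cap below 0.1 N and linear speed of cap below 0.03 m/s and value of joint lever above 0.45 rad); the arm keeps its last pose, push and grip.
It fails at once if the jar is pushed more than 30 mm (distance of jar from where it was at the start of the episode above 0.03 m).
It fails at once if the cup is pushed more than 30 mm (distance of cup from where it was at the start of the episode above 0.03 m).
It fails at once if the brush is pushed more than 30 mm (distance of brush from where it was at the start of the episode above 0.03 m).
It also fails if it takes over 51 s, if anything falls off the work surface, if the arm or the gripper's body presses on something with over 40 N, if the wrist force passes 120 N, or if a joint passes its speed limit or range.

## Working session

There is one attempt and no reset: what is moved stays moved. The work goes in short steps, each a Python script; the robot and the scene stay as the last script left them, time stands still between calls to the robot, and variables do not carry over. Pictures are saved under pics/ and viewed, at most 10 in all, crops included, and the job is handed in when it is done.

```bash
mkdir -p pics
python3 - <<'E'
from workcell import robot
import cv2,numpy as np,pickle
d={n:robot.grab_frame(n) for n in("scene","top")}
pickle.dump(d,open("f.pkl","wb"))
for n in d: cv2.imwrite(f"pics/{n}.png",d[n]["image"][:,:,::-1]); print(n,d[n]["fx"],d[n]["R"],d[n]["t"])
print(robot.tcp_to_grasp,robot.get_time(),robot.get_ee_rot())
E
```

```text
scene 455.08953640292435 [[ 0.10139988  0.99482552  0.00634382]
 [ 0.69504468 -0.06627883 -0.71590503]
 [-0.71178013  0.07700192 -0.69816885]] [-0.01810342 -0.35754108  1.70912545]
top 523.8616787830159 [[ 0.01479366 -0.99984334 -0.00971844]
 [-0.98346423 -0.0127954  -0.1806499 ]
 [ 0.18049725  0.01223022 -0.98349945]] [-0.03366495  0.58505529  1.3110009 ]
-0.0187 0.1 [-1.79898450e+02  4.54194954e-03  1.79814184e+01]
```

View pics/scene.png

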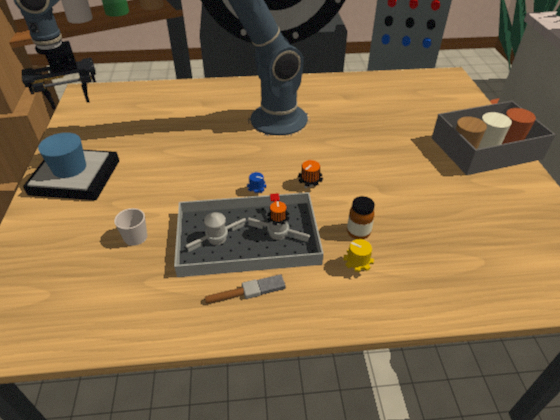

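View pics/top.png

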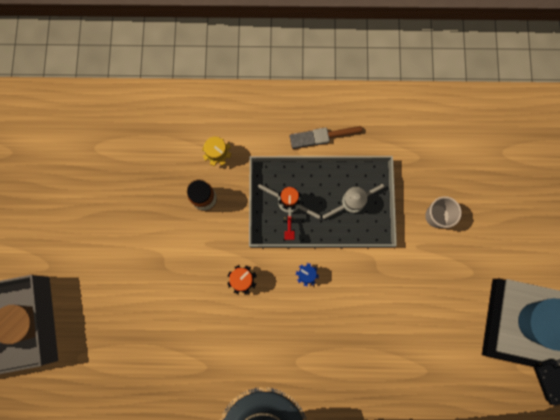

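The top view shows the target cap at about (290,196) with the red lever below it at about (290,232). The larger orange cap on the table at (241,279) is the decoy, and the jar is at (201,193). I'll compute positions by casting rays onto known heights.

```bash
cat > h.py <<'E'
import cv2,numpy as np
def ray(f,u,v,z):
    R,t=np.array(f["R"]),np.array(f["t"]); c=-R.T@t
    d=R.T@np.array([(u-f["cx"])/f["fx"],(v-f["cy"])/f["fy"],1]); return c+d*(z-c[2])/d[2]
def blobs(im,lo,hi,amin=15):
    m=cv2.inRange(cv2.cvtColor(im,cv2.COLOR_RGB2HSV),lo,hi)
    n,l,s,c=cv2.connectedComponentsWithStats(m)
    return [(s[i,4],s[i,:4],c[i]) for i in range(1,n) if s[i,4]>=amin],l
E
python3 - <<'E'
import pickle; from h import *
d=pickle.load(open("f.pkl","rb"))
for n in d:
    f=d[n];im=np.ascontiguousarray(f["image"])
    for nm,lo,hi in(("or",(5,190,110),(14,255,255)),("red",(0,190,90),(4,255,255)),("red2",(174,150,90),(180,255,255))):
        for a,b,c in blobs(im,lo,hi)[0]:
            if 180<c[0]<330 and 140<c[1]<290: print(n,nm,a,b,c.round(1),[ray(f,*c,z).round(3)[:2] for z in(.062,.093,.11)])
f=d["top"]
# tray rim corners (approx by eye) at z=.045
for p in((250,158),(392,157),(396,246),(249,247)): print(ray(f,*p,.045).round(3))
im=f["image"][130:290,180:460,::-1];s=d["scene"]["image"][150:290,160:390,::-1]
k=np.vstack([cv2.resize(im,(520,297),interpolation=3),cv2.resize(s,(520,300),interpolation=3)])
cv2.imwrite("pics/crop.png",k)
E
```

```text
scene or 153 [302 160  18  12] [311.1 165.6] [array([0.369, 0.064]), array([0.408, 0.057]), array([0.429, 0.053])]
scene or 139 [270 201  16  13] [277.7 207.4] [array([ 0.546, -0.056]), array([ 0.579, -0.058]), array([ 0.597, -0.06 ])]
scene red 54 [271 194   8   7] [274.4 197.1] [array([ 0.503, -0.061]), array([ 0.537, -0.064]), array([ 0.556, -0.065])]
top or 218 [281 187  18  18] [289.2 194.8] [array([ 0.603, -0.058]), array([ 0.597, -0.058]), array([ 0.593, -0.058])]
top or 366 [229 268  23  23] [239.8 279.4] [array([0.384, 0.064]), array([0.383, 0.062]), array([0.382, 0.06 ])]
top red 124 [285 217   9  23] [288.9 230.9] [array([ 0.509, -0.059]), array([ 0.505, -0.058]), array([ 0.503, -0.058])]
[0.705 0.047 0.045]
[ 0.712 -0.33   0.045]
[ 0.475 -0.335  0.045]
[0.467 0.044 0.045]
```

View pics/crop.png

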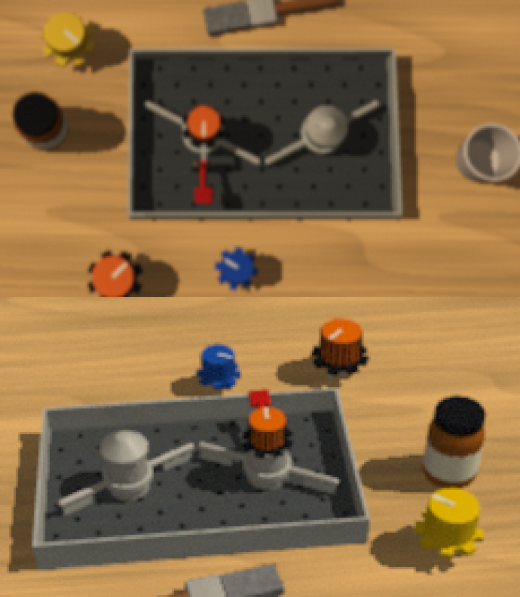

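Both views agree: the cap is at about (0.594, -0.0585), the tray yaw is about +1°, and the paddle is at about (0.500, -0.060). Next I'll push the lever.

Run:
```python
from workcell import robot
import cv2,numpy as np
robot.clamp()
o=[180,0,1]
robot.movep([.500,-.060,.13],o)
print(robot.get_time(),robot.get_tool_pos(),robot.get_qpos())
print(robot.move_l([.500,-.060,.075],feed=.1,contact_N=8),robot.get_tool_pos())
print(robot.move_l([.500,-.060,.029],feed=.04,contact_N=14),robot.get_tool_pos(),robot.get_wrist_force())
robot.move_l([.498,-.060,.19],feed=.2); robot.open()
q0=robot.get_qpos()
for y in(-85,0,1,85): print(y,robot.ik([.594,-.0585,.09],[180,0,y]))
p=robot.get_tool_pos(),robot.get_ee_rot()
w=robot.grab_frame("wrist");s=robot.grab_frame("scene")
cv2.imwrite("pics/s2.png",np.hstack([cv2.resize(w["image"],(400,300)),cv2.resize(s["image"][150:290,180:367],(400,300))])[:,:,::-1])
import pickle;pickle.dump((p,w),open("w.pkl","wb"))
print(robot.get_time())
```

```text
3.9667 [ 0.50016723 -0.06095615  0.13004392] [ 22.11542207  19.11226479 -24.14715085 115.28181206  10.47138445
  47.63965671 -97.02936859]
False [ 0.50037969 -0.05998883  0.07522363]
True [ 0.49936936 -0.06000425  0.03592562] [-2.4479223  -0.87114404 12.6554249 ]
-85 [ -28.10181895   33.22157487   41.26738785  107.74757256  -28.29691364
   49.66830661 -147.6092518 ]
0 [  18.79770677   29.82791401  -23.09127344  104.93066314   15.15283542
   48.2704257  -101.71856428]
1 [  18.90264374   29.85175671  -23.23539838  104.92429345   15.250299
   48.2925688  -100.80225668]
85 [ 28.73320676  32.93396613 -37.15885088 104.3438377   24.95175476
  51.11878505 -25.00879092]
8.125
```

View pics/s2.png

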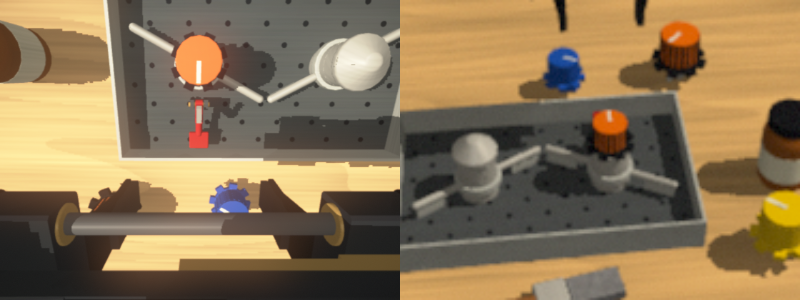

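The lever is down: its paddle lies flat at wrist view (199,140), and the tip stopped at z=0.036. The cap is at wrist view (199,60). I'll refine its centre from the wrist view. I'll then grasp at yaw 90°, which leaves wrist travel both ways, and try the ordinary direction first.

Run:
```python
from workcell import robot
import pickle; from h import *
from scipy.spatial.transform import Rotation as Ro
def look():
    p,e=robot.get_tool_pos(),robot.get_ee_rot();w=robot.grab_frame("wrist")
    return (p,e),w
def wcap(pe,w,z=.110):
    (p,e)=pe;T=np.eye(4);T[:3,:3]=Ro.from_euler("xyz",e,degrees=True).as_matrix();T[:3,3]=p
    M=np.linalg.inv(T@np.array(w["tool_from_camera"]))
    f=dict(w,R=M[:3,:3],t=M[:3,3])
    im=np.ascontiguousarray(w["image"])
    b,l=blobs(im,(3,150,90),(14,255,255),200)
    out=[]
    for i in b:
        c=ray(f,*i[2],z)
        if abs(c[0]-.594)<.03 and abs(c[1]+.0585)<.03: out.append((i[0],c.round(4),i[1]))
    return out
print(wcap(*pickle.load(open("w.pkl","rb"))))
robot.movep([.594,-.0585,.22],[180,0,90])
print(robot.get_time(),robot.get_qpos(),wcap(*look()))
for y in(0,10,170,180): print(y,robot.ik([.594,-.0585,.09],[180,0,y]))
```

```text
[(np.int32(3403), array([ 0.5927, -0.0587,  0.11  ]), array([246,  49,  66,  71], dtype=int32))]
9.3917 [ 31.59457134  24.74146969 -40.34685386  97.40213648  17.49695891
  64.354016   -13.8754467 ] [(np.int32(2199), array([ 0.5923, -0.0555,  0.11  ]), array([251, 175,  54,  59], dtype=int32))]
0 [ 15.10181366  29.08807417 -18.05519262 105.15675434  11.77804111
  47.57538565 -98.80583802]
10 [ 16.5731085   29.35994942 -20.05132789 105.06636606  13.10884206
  47.83296976 -89.95784252]
170 [ 38.54006758  38.56207944 -52.62416469 103.80814078  36.51761067
  56.35155635  50.56430722]
180 [ 39.78204051  39.58579154 -54.80192683 103.74421092  38.21621169
  57.32392922  59.2187132 ]
```

Run:
```python
from workcell import robot
import numpy as np
C=np.array([.5937,-.058])
robot.move_l([*C,.12],[180,0,90],feed=.15)
print(robot.move_l([*C,.082],feed=.06,contact_N=10),robot.get_tool_pos())
robot.clamp()
r=np.round
print(robot.get_width()*87,robot.get_grip_force(),r(robot.get_wrist_force(),1),r(robot.get_torque(),2),robot.get_time())
for d in(4,8,12,16):
    robot.move_l([*C,.082+max(0,d-6)*np.pi/180*.005],[180,0,90+d],feed=.05)
    print(d,r(robot.get_wrist_force(),1),r(robot.get_torque(),2),r(robot.get_ee_rot(),1),robot.get_time())
```

```text
False [ 0.59379738 -0.05785653  0.08199902]
43.426895031775445 29.999245866201818 [-0.9  0.   0.6] [-0.03  0.04  0.01] 11.8417
4 [ 0.2 -0.1  0.7] [ 0.   -0.03 -0.01] [-180.    -0.    93.9] 12.0917
8 [ 0.6  0.1 -1.3] [-0.02 -0.17 -0.02] [-180.    -0.    97.8] 12.3417
12 [ 0.7  1.2 -4.1] [ 0.05 -0.37 -0.59] [-180.    -0.   101.7] 12.5917
16 [ 2.7 -0.6 -8.4] [-0.2  -0.73 -0.63] [-180.    -0.   105.8] 12.8417
```

Turning CCW gives about 0.6 Nm and a slip after about 8°, so that is the tightening stop and the thread is reverse. I'll turn clockwise and climb with the thread.

Run:
```python
from workcell import robot
import numpy as np,cv2
C=np.array([.5937,-.058]);r=np.round
for y in(100,92,84,76,68,60,52,44,36,28,20):
    a=np.radians(100-y)            # cap angle, roughly
    z=.082+min(.0042,max(0,a-.12)*.005)
    robot.move_l([*C,z],[180,0,y],feed=.02)
    print(y,r(robot.get_wrist_force(),1),r(robot.get_torque(),2),r(robot.get_time(),2))
    if abs(robot.get_torque()[2])>.45: print("stuck?")
f=robot.grab_frame("scene")
t=robot.grab_frame("top")
cv2.imwrite("pics/s3.png",np.hstack([cv2.resize(f["image"][150:290,180:367],(400,300)),cv2.resize(t["image"][140:260,210:370],(400,300))])[:,:,::-1])
```

```text
100 [ 0.5 -0.2 -1.2] [-0.23 -0.16 -0.02] 13.1
92 [ 0.4 -0.6 -0.3] [-0.06 -0.03 -0.  ] 13.39
84 [-0.3 -0.1 -0.5] [-0.17  0.01 -0.01] 13.68
76 [-1.4 -0.5  0.9] [-0.15  0.06  0.03] 13.98
68 [-1.1 -1.3  0.5] [-0.28  0.14 -0.  ] 14.27
60 [-0.7 -1.  -0.4] [-0.2   0.16  0.03] 14.56
52 [-0.9 -0.8 -0.5] [-0.16  0.2  -0.04] 14.85
44 [-0.3 -0.2 -1.5] [-0.04 -0.06  0.01] 15.14
36 [-0.  -0.2 -1.1] [ 0.   -0.06  0.03] 15.43
28 [ 0.3  0.4 -1.2] [-0.02 -0.02 -0.  ] 15.72
20 [ 0.  -0.5 -1.6] [-0.01  0.01 -0.03] 16.02
```

View pics/s3.png

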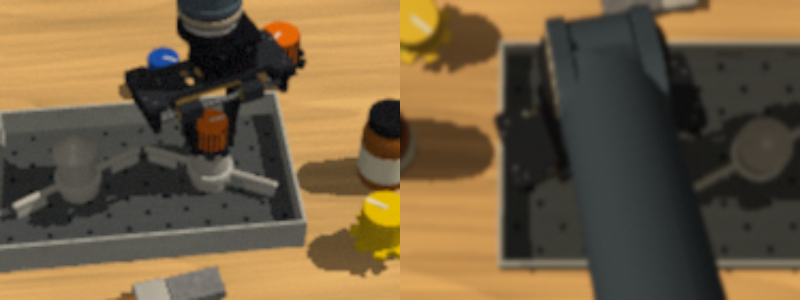

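It turned freely clockwise: the white line, now at left panel (215,118), points about 80° away from the lever side. Now I'll lift with a force guard.

Run:
```python
from workcell import robot
import numpy as np,cv2
C=np.array([.5937,-.058]);r=np.round
print(robot.move_l([*C,.1],feed=.03,contact_N=10),robot.get_tool_pos(),r(robot.get_wrist_force(),1))
print(robot.move_l([*C,.186],feed=.06,contact_N=12),robot.get_tool_pos(),r(robot.get_wrist_force(),1))
robot.dwell(.5)
print(robot.get_grip_force(),robot.get_width()*87,robot.get_time())
w=robot.grab_frame("wrist");f=robot.grab_frame("scene")
cv2.imwrite("pics/s4.png",np.hstack([cv2.resize(w["image"],(400,300)),cv2.resize(f["image"][130:270,180:367],(400,300))])[:,:,::-1])
```

```text
False [ 0.59370224 -0.05805315  0.10015346] [ 0.4 -0.2 -1.3]
False [ 0.59341892 -0.05799845  0.18552421] [-0.3  0.5 -0.9]
29.997372427023947 43.245230640329325 18.8083
```

View pics/s4.png

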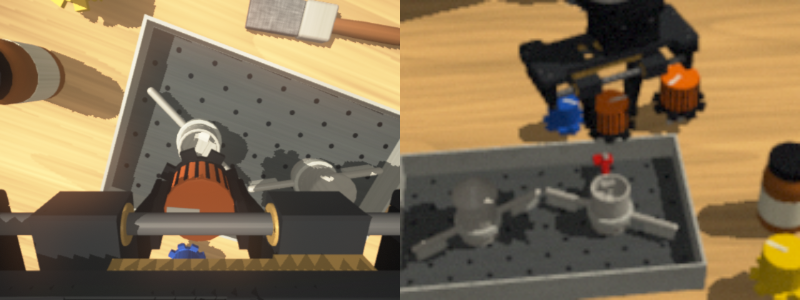

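The cap hangs upright in the fingers at right panel (612,115) over the empty hub at (610,190). The red lever at (603,160), scene row about 205 against 197 at first, is still down. Handing in.

```bash
python3 -c "
from workcell import robot
print(robot.hand_in())"
```

```text
the job is handed in; nothing more can be done
None
```

I pushed the lever fully down, unscrewed the cap clockwise (its thread is reverse) and handed in with the cap held upright about 10 cm above its hub; the lever was still down and nothing else was touched, but no verdict was returned.

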